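Find the flat plaque blank with the straightedge

TASK

One of the three wooden plaque blanks is flat, the others fall away towards one or both ends. Lay the straightedge lengthwise along the middle of a blank, let go and press with closed fingertips first on its end nearer the robot, then on the far end: where it rocks (the pressed end dips), move it to another blank, and leave it lying centred along the blank on which both ends stay firm. Be gentle, the wood dents, and leave the other things on the table where they are.

Things in the scene. Friction and masses are not known exactly. Their poses are not given: they have to be found in the camera images.
- grip (a point): Centre of the wooden grip block (60 mm long in x, 18 mm wide, 44 mm tall) upright on the middle of the loose straightedge: 32 mm above the bar's underside, 22 mm above the bar's upper face, 22 mm below the grip's top. z is up. Take it here, fingers closing along y. It starts on the table beside the blanks
- straightedge: The straightedge: aluminium bar 220 mm long (x) x 30 mm wide x 10 mm thick with the grip block; about 0.3 kg, symmetrical. Origin at the middle of the bar's underside. Press on the bar about 85 mm from its middle, just inside the blank's end. On a firm end it stays level at 3 to 10 N; at a falling-away end about 1 N tips it by 0.055 rad (3.5 mm dip there), and let go it comes back level
- blank_k_face (a point): Centre of the upper face of a fixed light-wood plaque blank, 180 mm long (x, roughly away from the robot, yaw within 0.25), 70 mm wide (y), z up. The face stands 32 to 42 mm above the table, different for each blank
- blank_k: The same blank; origin on its axis 42 mm below the face. All three have the same middle, level for 20 mm to either side of the centre. One is flat over its whole length; the other two fall away straight from there to the near end, the far end or both, by 3.9 mm at the end. Which blank is flat is not known beforehand
- blank_m_face (a point): As blank_k_face, for another blank
- blank_m: As blank_k, for another blank
- blank_t_face (a point): As blank_k_face, for another blank
- blank_t: As blank_k, for another blank
- blank_k_near (a point): Point on the same blank's face, 21 mm from its centre towards the end nearer the robot, where that end, if it falls away, has begun to (by 0.06 mm here)
- blank_k_far (a point): Point on the same blank's face, 21 mm from its centre towards the end farther from the robot, where that end, if it falls away, has begun to (by 0.06 mm here)
- blank_m_near (a point): Point on the same blank's face, 21 mm from its centre towards the end nearer the robot, where that end, if it falls away, has begun to (by 0.06 mm here)
- blank_m_far (a point): Point on the same blank's face, 21 mm from its centre towards the end farther from the robot, where that end, if it falls away, has begun to (by 0.06 mm here)
- blank_t_near (a point): Point on the same blank's face, 21 mm from its centre towards the end nearer the robot, where that end, if it falls away, has begun to (by 0.06 mm here)
- blank_t_far (a point): Point on the same blank's face, 21 mm from its centre towards the end farther from the robot, where that end, if it falls away, has begun to (by 0.06 mm here)
- offcut: bystander, leave alone: pale foam offcut 50 x 35 x 30 mm; origin at the centre of its underside
- offcut2: bystander, leave alone: pale foam offcut 45 x 30 x 28 mm; origin at the centre of its underside
- offcut3: bystander, leave alone: pale foam offcut 40 x 40 x 28 mm; origin at the centre of its underside
- tin: bystander, leave alone: flat round steel tin, 60 mm across, 30 mm tall; origin at the centre of its underside
There are look-alikes about, which are no part of the job. What is shaped like the blank_t but yellow is not meant.

How it is judged:
On the way, in this order (a step that is already met when the one before it is completed fails the run):
1. with the straightedge lying let go along the flat blank, its end nearer the robot is pressed (2 to 20 N) and it stays level (contact force between the fingers and straightedge between 2 and 20 N and angle between grip's own z axis and vertical below 0.025 rad and ((z of each of blank_k_near, blank_k_far in the frame of blank_k_face above -2e-05 m and x of grip in the frame of blank_k_face between -0.035 and 0.035 m and y of grip in the frame of blank_k_face between -0.025 and 0.025 m and z of grip in the frame of blank_k_face between 0.027 and 0.037 m and angle between the x axis of grip and the x axis of blank_k_face, either way round below 0.2 rad and x of the grasp point in the frame of blank_k_face between -0.15 and -0.045 m) or (z of each of blank_m_near, blank_m_far in the frame of blank_m_face above -2e-05 m and x of grip in the frame of blank_m_face between -0.035 and 0.035 m and y of grip in the frame of blank_m_face between -0.025 and 0.025 m and z of grip in the frame of blank_m_face between 0.027 and 0.037 m and angle between the x axis of grip and the x axis of blank_m_face, either way round below 0.2 rad and x of the grasp point in the frame of blank_m_face between -0.15 and -0.045 m) or (z of each of blank_t_near, blank_t_far in the frame of blank_t_face above -2e-05 m and x of grip in the frame of blank_t_face between -0.035 and 0.035 m and y of grip in the frame of blank_t_face between -0.025 and 0.025 m and z of grip in the frame of blank_t_face between 0.027 and 0.037 m and angle between the x axis of grip and the x axis of blank_t_face, either way round below 0.2 rad and x of the grasp point in the frame of blank_t_face between -0.15 and -0.045 m))), for 0.2 s.
2. likewise its far end is pressed (2 to 20 N) and it stays level (contact force between the fingers and straightedge between 2 and 20 N and angle between grip's own z axis and vertical below 0.025 rad and ((z of each of blank_k_near, blank_k_far in the frame of blank_k_face above -2e-05 m and x of grip in the frame of blank_k_face between -0.035 and 0.035 m and y of grip in the frame of blank_k_face between -0.025 and 0.025 m and z of grip in the frame of blank_k_face between 0.027 and 0.037 m and angle between the x axis of grip and the x axis of blank_k_face, either way round below 0.2 rad and x of the grasp point in the frame of blank_k_face between 0.045 and 0.15 m) or (z of each of blank_m_near, blank_m_far in the frame of blank_m_face above -2e-05 m and x of grip in the frame of blank_m_face between -0.035 and 0.035 m and y of grip in the frame of blank_m_face between -0.025 and 0.025 m and z of grip in the frame of blank_m_face between 0.027 and 0.037 m and angle between the x axis of grip and the x axis of blank_m_face, either way round below 0.2 rad and x of the grasp point in the frame of blank_m_face between 0.045 and 0.15 m) or (z of each of blank_t_near, blank_t_far in the frame of blank_t_face above -2e-05 m and x of grip in the frame of blank_t_face between -0.035 and 0.035 m and y of grip in the frame of blank_t_face between -0.025 and 0.025 m and z of grip in the frame of blank_t_face between 0.027 and 0.037 m and angle between the x axis of grip and the x axis of blank_t_face, either way round below 0.2 rad and x of the grasp point in the frame of blank_t_face between 0.045 and 0.15 m))), for 0.2 s.
At the end, for the whole second after the job is handed in: The straightedge lies let go and at rest along the flat blank: its middle within 35 mm lengthwise and 25 mm sideways of the blank's centre, its length within 0.2 rad of the blank's, its underside on the face (within 5 mm), level within 0.03 rad (((z of each of blank_k_near, blank_k_far in the frame of blank_k_face above -2e-05 m and x of grip in the frame of blank_k_face between -0.035 and 0.035 m and y of grip in the frame of blank_k_face between -0.025 and 0.025 m and z of grip in the frame of blank_k_face between 0.027 and 0.037 m and angle between the x axis of grip and the x axis of blank_k_face, either way round below 0.2 rad) or (z of each of blank_m_near, blank_m_far in the frame of blank_m_face above -2e-05 m and x of grip in the frame of blank_m_face between -0.035 and 0.035 m and y of grip in the frame of blank_m_face between -0.025 and 0.025 m and z of grip in the frame of blank_m_face between 0.027 and 0.037 m and angle between the x axis of grip and the x axis of blank_m_face, either way round below 0.2 rad) or (z of each of blank_t_near, blank_t_far in the frame of blank_t_face above -2e-05 m and x of grip in the frame of blank_t_face between -0.035 and 0.035 m and y of grip in the frame of blank_t_face between -0.025 and 0.025 m and z of grip in the frame of blank_t_face between 0.027 and 0.037 m and angle between the x axis of grip and the x axis of blank_t_face, either way round below 0.2 rad)) and angle between grip's own z axis and vertical below 0.03 rad and linear speed of straightedge below 0.02 m/s and angular speed of straightedge below 0.1 rad/s); the robot touches nothing.
It fails at once if a blank is struck or pressed hard (more than 100 N, even for an instant), by straightedge or robot (contact force between any of blank_k, blank_m, blank_t and anything else above 100 N).
It fails at once if a bystander is moved by more than 25 mm or tipped (distance of any of offcut, offcut2, offcut3, tin from where it was at the start of the episode above 0.025 m or angle between any of offcut, offcut2, offcut3, tin's own z axis and vertical above 0.4 rad).
It also fails if it takes over 72 s, if anything falls off the work surface, if the arm or the gripper's body presses on something with over 40 N, if the wrist force passes 120 N, or if a joint passes its speed limit or range.

ROBOT

A 6-joint arm with a two-finger parallel gripper is mounted at the origin on the work surface. World frame = base frame: x ahead of the robot, y to its left, z up, the work surface at z = 0. Lengths are in m, angles in rad, forces in N, time in s.
With the tool pointing down it reaches from about 0.35 to 0.775 m from the base axis. Payload 7.3 kg.
Tool frame: the origin (TCP) lies between the finger pads; the fingertips stand 8 mm ahead of it and the grasp point (between the pads) lies 11 mm behind it (robot.nose_length is the distance from the TCP to the fingertips, in m); z points along the fingers, y is the line along which they close (so a half turn about z gives the same grasp; the last joint's range is limited). The gripper opens to 92 mm and grips with 3 to 60 N. Pads are 19 mm wide; open, the fingers measure 130 mm over their backs; the gripper's body (75 mm by 190 mm) begins 47 mm behind the grasp point.
Start: joints at [-1.344, 0.342, 1.524, -0, 1.275, -0.146], TCP at [0.191, -0.489, 0.235] pointing down, gripper open.
Joint ranges: [-2.53, 2.53], [-0.77, 2.02], [0.04, 2.7], [-1, 4.14], [0.28, 2.66], [-3.11, 3.11]. Speed limits (rad/s): [2.57, 2.57, 3.14, 3.14, 3.14, 3.14].

INTERFACE

Orientations are given as [roll, pitch, yaw] about the fixed x, y, z axes, in that order (R = Rz(yaw) Ry(pitch) Rx(roll)).
In Python, from cell import robot gives the robot as it stands. The module is installed in compiled form; this text tells all that it offers.
- The arm moves only by the shell command python3 -m jog 'ROWS' [FORCE]. ROWS is JSON, a list that holds one entry, the list of rows, each a list of 5 numbers: the gripper's target within -1 to 1 (fully open at 1, half-way at 0, shut at -1), then the shift along the tool's x, y, z in m, then the turn about the tool's z in rad. A call has 1 to 5 rows; each row is the pose to reach, as a shift and turn from the pose commanded when the call began, along the tool's axes at that moment; what a row does not reach only later rows make up. A row lasts 1/12 s, in which the tool goes at most 41.7 mm and 7.16 degrees, less where a joint would pass 70% of its speed; a pose out of reach is approached as far as the arm can. A call with a gripper value outside its range is refused whole. The fingers move at their own pace and stop on an object; FORCE is the grip in N (left out, the last holds). Time passes only in rows, so rows that repeat a pose let the fingers close. It gives the time, the measured TCP pose, the force, the opening and the grip force at its end, in the units of the state.
- robot.observe(): the state, without advancing time (a new reading comes with each control period).
- robot.read_camera(name): name is "scene" or "top"; returns the picture (400x640x3 uint8, red, green, blue); there is no depth.
- robot.camera_model(name): a dict with "camera_matrix" (3x3 intrinsics, pixels), "dist_coeffs" ([k1, k2, p1, p2, k3] as OpenCV has them; the pictures are not rectified), "position" and "attitude" of the camera in the world. Camera axes: x right, y down, z forward; pixel columns grow to the right and rows downward; lengths in m; the calibration is good to about 2 mm. A picture is of the moment at which its call begins. camera_model takes no time and is no camera call.
- robot.hand_in(): hands the job in; it is judged then, once.
The state is a dict: "time": time; "qpos": joint angles; "qvel": joint speeds; "joint_efforts": joint torques, N m; "tool_pos": TCP position; "tool_rot": TCP orientation; "contact_force": force on the tool from outside, world axes, zero at the start; "torque": the same for the moment, N m; "opening": finger opening in m; "grip_force": force on a finger pad.
Only numpy, scipy, OpenCV 4.12 (cv2) and the standard library are available. Lean on these libraries where they do the work, as an engineer would, in place of code of your own. Each camera call takes 0.05 s, during which the arm holds its last target. There are 200 camera calls.

## Working session

There is one attempt and no reset: what is moved stays moved. The work goes in short steps, Python scripts to look and compute and a shell command to move; the robot and the scene stay as the last step left them, time stands still between calls to the robot, and variables do not carry over. Pictures are saved under pics/ and viewed, at most 10 in all, crops included, and the job is handed in when it is done.

```bash
mkdir -p pics
python3 - <<'E'
from cell import robot
import cv2
for n in("scene","top"):
    im=robot.read_camera(n); cv2.imwrite(f"pics/{n}0.png",im[:,:,::-1]); m=robot.camera_model(n); print(n,m)
s=robot.observe(); print(s)
E
```

```text
scene {'camera_matrix': array([[484.86176437,   0.        , 315.5335502 ],
       [  0.        , 484.86176437, 205.17067719],
       [  0.        ,   0.        ,   1.        ]]), 'dist_coeffs': array([0.00784054, 0.        , 0.        , 0.        , 0.        ]), 'position': array([1.09973485, 0.74102801, 0.94835234]), 'attitude': array([-2.36474773, -0.01921836,  2.44616305])}
top {'camera_matrix': array([[495.09959121,   0.        , 316.91799045],
       [  0.        , 495.09959121, 202.15574904],
       [  0.        ,   0.        ,   1.        ]]), 'dist_coeffs': array([-0.03956663,  0.        ,  0.        ,  0.        ,  0.        ]), 'position': array([0.31674175, 0.06636929, 0.98746339]), 'attitude': array([-2.96874355, -0.0063166 , -1.57117341])}
{'time': 0.1, 'qpos': array([-1.34400160e+00,  3.42634283e-01,  1.52490350e+00, -7.10685815e-06,
        1.27542112e+00, -1.45986007e-01]), 'qvel': array([ 4.03377368e-04, -1.15357436e-03, -9.28163731e-04, -8.08828482e-05,
       -1.52357691e-03, -4.90408009e-04]), 'joint_efforts': array([ 1.23584363e-03, -4.32002842e+01, -2.44695765e+01,  7.19267805e-02,
        5.26318874e-02, -5.70575651e-05]), 'tool_pos': array([ 0.19115422, -0.48858613,  0.23413048]), 'tool_rot': array([-3.14023995e+00, -1.92021123e-04,  3.72782673e-01]), 'contact_force': array([0.51087062, 0.94610457, 0.05105554]), 'torque': array([0.0451584 , 0.0197607 , 0.02392896]), 'grip_force': 0.0, 'opening': 0.09218771295440367}
```

View pics/scene0.png

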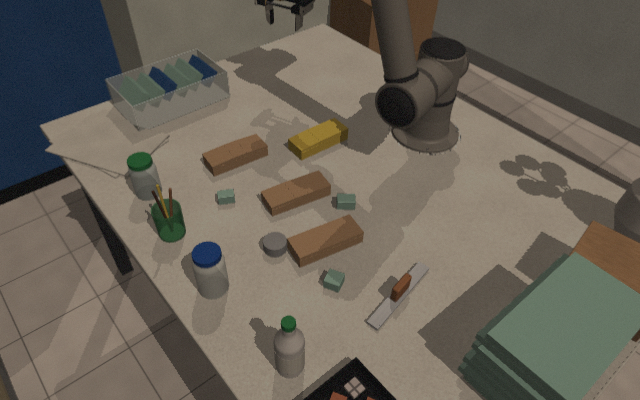

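View pics/top0.png

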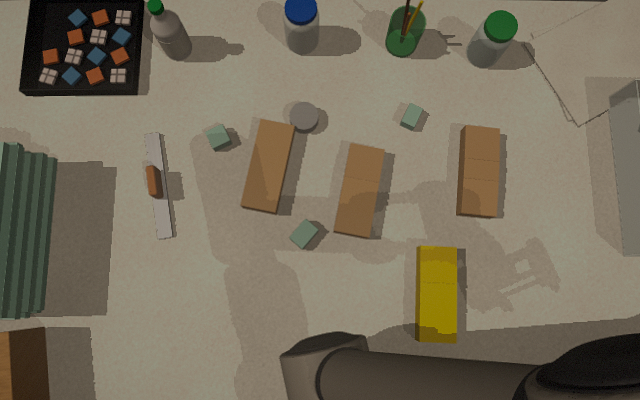

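The top view shows the straightedge at about (160,185), its grip at (153,181), and wooden blanks near (268,166), (360,190) and (480,171). The yellow one is the decoy. In the scene view the blanks are at (325,240), (297,192) and (235,154).

```bash
cat > h.py <<'E'
import numpy as np,cv2
from cell import robot
from scipy.spatial.transform import Rotation as R
def ray(cam,px):
    m=robot.camera_model(cam)
    p=cv2.undistortPoints(np.array(px,float).reshape(-1,1,2),m["camera_matrix"],m["dist_coeffs"]).reshape(-1,2)
    return m["position"],np.c_[p,np.ones(len(p))]@R.from_euler("xyz",m["attitude"]).as_matrix().T
def plane(cam,px,z):
    o,d=ray(cam,px); return o+d*((z-o[2])/d[:,2])[:,None]
def tri(pt,ps):
    o1,d1=ray("top",pt);o2,d2=ray("scene",ps);out=[]
    for a,b in zip(d1,d2):
        s=np.linalg.lstsq(np.c_[a,-b],o2-o1,rcond=None)[0]; P,Q=o1+a*s[0],o2+b*s[1]; out.append(np.r_[(P+Q)/2,np.linalg.norm(P-Q)])
    return np.array(out)
E
python3 - <<'E'
from h import *
for n,k in(("top",5),("scene",5)):
    im=cv2.imread(f"pics/{n}0.png"); hsv=cv2.cvtColor(im,cv2.COLOR_BGR2HSV)
    m=cv2.inRange(hsv,(5,90,50),(20,200,255)); 
    for c in cv2.findContours(m,cv2.RETR_EXTERNAL,cv2.CHAIN_APPROX_NONE)[0]:
        if cv2.contourArea(c)>60:
            print(n,int(cv2.contourArea(c)),np.round(cv2.minAreaRect(c)[0],1), cv2.approxPolyDP(c,3,True).reshape(-1,2).tolist())
def enh(c,f): 
    c=cv2.resize(c,None,fx=f,fy=f,interpolation=cv2.INTER_CUBIC); return cv2.convertScaleAbs(c,alpha=1.5)
t=cv2.imread("pics/top0.png");s=cv2.imread("pics/scene0.png")
a=enh(t[110:245,135:515],2.1); b=enh(s[125:335,195:435],1.4)
o=np.zeros((580,800,3),np.uint8);o[:a.shape[0],:a.shape[1]]=a; o[a.shape[0]:a.shape[0]+b.shape[0],:b.shape[1]]=b
cv2.imwrite("pics/z.png",o)
E
```

```text
top 3215 [ 24.5 363. ] [[44, 327], [0, 332], [0, 399], [49, 399]]
top 391 [153.9 181.6] [[147, 166], [149, 194], [161, 197], [159, 170]]
top 3157 [359.3 190.5] [[351, 143], [334, 231], [367, 238], [384, 149]]
top 3546 [478.4 171.4] [[465, 125], [460, 131], [456, 214], [496, 216], [499, 129]]
top 3223 [268.  165.9] [[260, 119], [240, 204], [275, 214], [294, 126]]
top 206 [94.4 75.6] [[98, 66], [85, 72], [90, 84], [104, 79]]
top 193 [49.9 56.2] [[56, 48], [42, 51], [43, 63], [58, 62]]
top 206 [119.6  55.7] [[123, 47], [110, 52], [117, 65], [129, 59]]
top 185 [74.8 36.7] [[80, 28], [67, 32], [69, 44], [83, 41]]
top 186 [99.8 17.4] [[105, 9], [91, 13], [96, 26], [109, 22]]
scene 81 [338.5 397.4] [[330, 398], [347, 397], [333, 391]]
scene 268 [400.5 286.6] [[407, 273], [392, 288], [395, 301], [409, 284], [411, 276]]
scene 2546 [614.3 254.3] [[592, 221], [569, 255], [576, 251], [639, 292], [639, 243]]
scene 2117 [325.1 239.5] [[363, 232], [347, 215], [288, 238], [288, 249], [301, 266], [362, 241]]
scene 1686 [295.7 192.1] [[329, 183], [316, 171], [262, 191], [262, 201], [273, 215], [329, 194]]
scene 1465 [235.3 153.5] [[266, 144], [254, 134], [202, 154], [215, 175], [266, 155]]
scene 1007 [422.  30.] [[437, 0], [407, 0], [416, 60], [422, 41], [431, 38]]
scene 1657 [355.   26.5] [[331, 0], [330, 25], [348, 36], [352, 33], [353, 39], [380, 53], [370, 0]]
```

View pics/z.png

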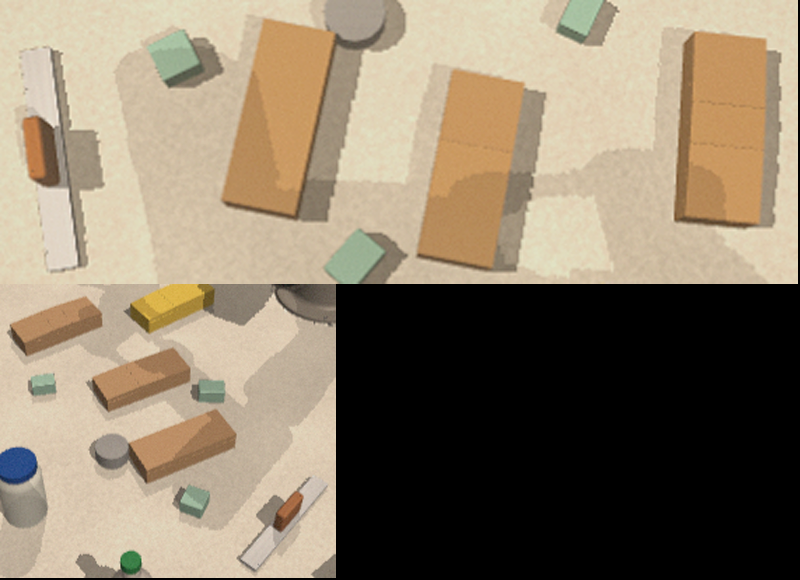

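Run:
```python
from h import *
T=[[260,119],[294,126],[275.5,213],[240.5,203.5]]; S=[[301.5,256],[288,238],[347,214.5],[363,231.5]]
print(np.round(tri(T,S),4))
for z in(.032,.037,.042):
    P=plane("top",T,z); print(z,np.round(P.mean(0),4),"L",np.linalg.norm((P[0]+P[1]-P[2]-P[3])/2), "W",np.linalg.norm((P[0]+P[3]-P[2]-P[1])/2),"yaw",np.arctan2(*(P[0]+P[1]-P[2]-P[3])[[1,0]]))
im=cv2.imread("pics/top0.png"); hsv=cv2.cvtColor(im,cv2.COLOR_BGR2HSV)
m=cv2.inRange(hsv,(0,0,125),(180,32,255)); m[:, :135]=0; m[:,185:]=0;m[:125]=0;m[245:]=0
c=max(cv2.findContours(m,cv2.RETR_EXTERNAL,cv2.CHAIN_APPROX_NONE)[0],key=cv2.contourArea)
print(cv2.contourArea(c),cv2.approxPolyDP(c,2.5,True).reshape(-1,2).tolist())
B=[[145.5,133.3],[160,132],[172,237.6],[157.4,238.6]]
P=plane("top",B,.01);print(np.round(P,4),P.mean(0),np.arctan2(*(P[0]+P[1]-P[2]-P[3])[[1,0]]))
print("griptop",np.round(plane("top",[[147,166],[155,166],[149,194],[157,196]],.054),4))
print("off+tin", np.round(plane("top",[[219,136],[304,116],[304,234]],.02),3))
```

```text
[[0.65   0.1752 0.0407 0.0027]
 [0.6376 0.1069 0.0352 0.0018]
 [0.4641 0.1392 0.0305 0.0054]
 [0.4794 0.2096 0.0374 0.0015]]
0.032 [0.559  0.1581 0.032 ] L 0.17864260449961256 W 0.07081758068237204 yaw -0.19554973551800967
0.037 [0.5578 0.1577 0.037 ] L 0.1777077565135058 W 0.07044698782817964 yaw -0.19554973551800986
0.042 [0.5565 0.1572 0.042 ] L 0.17677290852739908 W 0.07007639497398727 yaw -0.19554973551800967
478.5 [[153, 198], [158, 237], [168, 237], [171, 232], [167, 201]]
[[0.6312 0.4134 0.01  ]
 [0.6339 0.3835 0.01  ]
 [0.4158 0.3475 0.01  ]
 [0.4138 0.3765 0.01  ]] [0.5236981  0.38022863 0.01      ] 0.1657028798793357
griptop [[0.5508 0.3907 0.054 ]
 [0.5508 0.3751 0.054 ]
 [0.4954 0.3835 0.054 ]
 [0.4915 0.3678 0.054 ]]
off+tin [[0.622 0.259 0.02 ]
 [0.665 0.087 0.02 ]
 [0.422 0.086 0.02 ]]
```

```bash
cat > go.py <<'E'
import sys; from h import *
# go.py x y z yaw : shift still to make, in tool axes
s=robot.observe(); a=list(map(float,sys.argv[1:])); r=R.from_euler("xyz",s["tool_rot"])
d=r.inv().apply(np.array(a[:3])-s["tool_pos"]); t=(s["tool_rot"][2]-a[3]+np.pi)%(2*np.pi)-np.pi
print("t",round(s["time"],2),"pos",np.round(s["tool_pos"],4),"rot",np.round(s["tool_rot"],3),"F",np.round(s["contact_force"],1),"op",round(s["opening"],4),"| shift",np.round(d,4),"turn",round(t,3),"n",np.round(np.linalg.norm(d),3))
E
python3 -m jog '[[[1,0.027,-0.021,0,0],[1,0.054,-0.042,0,0],[1,0.08,-0.063,0,0],[1,0.107,-0.084,0,0],[1,0.134,-0.105,0,0]]]'
python3 -m jog '[[[1,0.027,-0.021,0,0],[1,0.054,-0.042,0,0],[1,0.08,-0.063,0,0],[1,0.107,-0.084,0,0],[1,0.134,-0.105,0,0]]]'
python3 -m jog '[[[1,0.027,-0.021,0,0],[1,0.054,-0.042,0,0],[1,0.08,-0.063,0,0],[1,0.107,-0.084,0,0],[1,0.134,-0.105,0,0]]]'
python3 -m jog '[[[1,0.015,-0.025,0,0],[1,0.03,-0.05,0,0],[1,0.045,-0.075,0,0],[1,0.06,-0.1,0,0],[1,0.075,-0.125,0,0]]]'
python3 go.py 0.523 0.38 0.12 0.166
```

```text
time: 0.52
tool_pos: [0.2781, -0.3408, 0.2344]
tool_rot: [-3.141, 0.0, 0.372]
contact_force: [0.9, 0.1, -0.9]
opening: 0.0917
grip_force: 0.0
time: 0.93
tool_pos: [0.3647, -0.1941, 0.2346]
tool_rot: [-3.141, 0.0, 0.372]
contact_force: [1.6, -1.0, -0.2]
opening: 0.092
grip_force: 0.0
time: 1.35
tool_pos: [0.4513, -0.0474, 0.2345]
tool_rot: [-3.142, 0.0, 0.373]
contact_force: [0.1, -1.0, 0.6]
opening: 0.0916
grip_force: 0.0
time: 1.77
tool_pos: [0.475, 0.0961, 0.2344]
tool_rot: [-3.141, 0.001, 0.373]
contact_force: [1.2, -0.4, 1.0]
opening: 0.0919
grip_force: 0.0
t 1.77 pos [0.475  0.0961 0.2344] rot [-3.141e+00  1.000e-03  3.730e-01] F [ 1.2 -0.4  1. ] op 0.0919 | shift [ 0.1482 -0.2469  0.1143] turn 0.207 n 0.31
```

Half of the remaining shift, then the rest.

```bash
python3 -m jog '[[[1,0.015,-0.025,0,0],[1,0.03,-0.05,0,0],[1,0.045,-0.075,0,0],[1,0.06,-0.1,0,0],[1,0.075,-0.125,0,0]]]'
python3 -m jog '[[[1,0.015,-0.025,0.015,0.04],[1,0.03,-0.05,0.035,0.08],[1,0.045,-0.075,0.06,0.12],[1,0.06,-0.1,0.085,0.165],[1,0.073,-0.122,0.11,0.207]]]'
python3 -m jog '[[[1,0,0,0,0],[1,0,0,0,0]]]'
python3 go.py 0.523 0.38 0.024 0.166
python3 - <<'E'
from h import *
im=cv2.imread  # noqa
a=robot.read_camera("top")[110:260,100:250,::-1]; b=robot.read_camera("scene")[200:350,320:470,::-1]
cv2.imwrite("pics/g.png",cv2.resize(np.hstack([a,b]),None,fx=2.6,fy=2.6))
E
```

```text
time: 2.18
tool_pos: [0.4993, 0.2398, 0.2343]
tool_rot: [3.142, 0.001, 0.373]
contact_force: [1.5, 0.5, 0.5]
opening: 0.0921
grip_force: 0.0
time: 2.6
tool_pos: [0.5229, 0.3802, 0.123]
tool_rot: [3.142, 0.0, 0.164]
contact_force: [0.7, -0.1, -0.0]
opening: 0.0918
grip_force: 0.0
time: 2.77
tool_pos: [0.5217, 0.3788, 0.1219]
tool_rot: [3.14, 0.005, 0.168]
contact_force: [0.3, 0.9, 0.3]
opening: 0.0917
grip_force: 0.0
t 2.77 pos [0.5217 0.3788 0.1219] rot [3.14  0.005 0.168] F [0.3 0.9 0.3] op 0.0917 | shift [ 0.002  -0.0011  0.0979] turn 0.002 n 0.098
```

View pics/g.png

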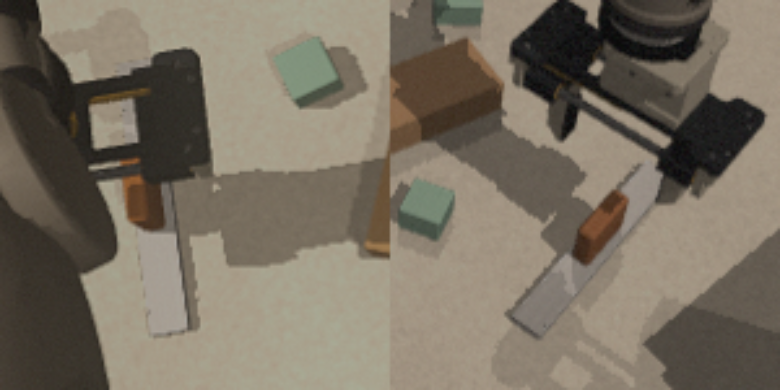

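The gripper straddles the grip block (right half about (600,225)), with the fingers on either side, so I'm going down.

```bash
python3 -m jog '[[[1,0.001,0,0.02,0],[1,0.001,0,0.04,0],[1,0.001,0,0.06,0],[1,0.001,0,0.08,0],[1,0.001,0,0.098,0]]]'
python3 -m jog '[[[-1,0,0,0,0],[-1,0,0,0,0],[-1,0,0,0,0],[-1,0,0,0,0],[-1,0,0,0,0]]]' 20
python3 -m jog '[[[-1,0,0,0,0],[-1,0,0,0,0],[-1,0,0,0,0],[-1,0,0,0,0],[-1,0,0,0,0]]]'
python3 go.py 0.558 0.158 0.13 -0.195
```

```text
time: 3.28
tool_pos: [0.5252, 0.3776, 0.028]
tool_rot: [-3.141, -0.003, 0.165]
contact_force: [0.5, 0.0, -0.6]
opening: 0.0919
grip_force: 0.0
time: 3.7
tool_pos: [0.525, 0.3789, 0.0286]
tool_rot: [-3.141, -0.003, 0.166]
contact_force: [0.4, -1.1, 0.7]
opening: 0.0631
grip_force: 0.0
time: 4.12
tool_pos: [0.524, 0.3787, 0.0266]
tool_rot: [3.141, 0.0, 0.166]
contact_force: [-0.1, -0.1, 0.8]
opening: 0.0298
grip_force: 0.0
t 4.12 pos [0.524  0.3787 0.0266] rot [3.141 0.    0.166] F [-0.1 -0.1  0.8] op 0.0298 | shift [-0.0029  0.2233 -0.1033] turn 0.361 n 0.246
```

```bash
python3 -m jog '[[[-1,0,0,0,0],[-1,0,0,0,0],[-1,0,0,0,0],[-1,0,0,0,0],[-1,0,0,0,0]]]'
python3 -m jog '[[[-1,0,0,-0.015,0],[-1,0,0,-0.035,0],[-1,0,0,-0.06,0],[-1,0,0,-0.085,0],[-1,0,0,-0.1,0]]]'
python3 go.py 0.558 0.158 0.13 -0.195
```

```text
time: 4.53
tool_pos: [0.524, 0.3788, 0.0267]
tool_rot: [-3.141, -0.0, 0.166]
contact_force: [-0.3, 0.8, -0.3]
opening: 0.0183
grip_force: 20.0
time: 4.95
tool_pos: [0.5246, 0.3787, 0.1288]
tool_rot: [-3.141, -0.002, 0.166]
contact_force: [2.0, 0.0, -2.7]
opening: 0.0174
grip_force: 20.0
t 4.95 pos [0.5246 0.3787 0.1288] rot [-3.141e+00 -2.000e-03  1.660e-01] F [ 2.   0.  -2.7] op 0.0174 | shift [-0.0035  0.2232 -0.0012] turn 0.361 n 0.223
```

```bash
python3 -m jog '[[[-1,0,0.015,0,0.03],[-1,0,0.04,0,0.07],[-1,-0.001,0.065,0,0.11],[-1,-0.001,0.09,0,0.15],[-1,-0.002,0.115,0,0.185]]]'
python3 go.py 0.558 0.158 0.13 -0.195
```

```text
time: 5.37
tool_pos: [0.5403, 0.2626, 0.1251]
tool_rot: [3.14, 0.002, -0.022]
contact_force: [0.5, 0.1, -2.7]
opening: 0.0178
grip_force: 20.0
t 5.37 pos [0.5403 0.2626 0.1251] rot [ 3.14e+00  2.00e-03 -2.20e-02] F [ 0.5  0.1 -2.7] op 0.0178 | shift [ 0.02    0.1042 -0.0047] turn 0.173 n 0.106
```

```bash
python3 -m jog '[[[-1,0.004,0.025,0,0.04],[-1,0.008,0.05,0,0.08],[-1,0.013,0.075,0,0.12],[-1,0.018,0.095,0,0.155],[-1,0.02,0.104,0,0.174]]]'
python3 -m jog '[[[-1,0,0,0.012,0],[-1,0,0,0.024,0],[-1,0,0,0.036,0],[-1,0,0,0.042,0],[-1,0,0,0.042,0]]]'
python3 go.py 0.558 0.158 0.0625 -0.195
python3 - <<'E'
from h import *
a=robot.read_camera("top")[90:240,200:350,::-1]; b=robot.read_camera("scene")[160:310,240:390,::-1]
cv2.imwrite("pics/p.png",cv2.resize(np.hstack([a,b]),None,fx=2.6,fy=2.6))
E
```

```text
time: 5.78
tool_pos: [0.5587, 0.157, 0.1254]
tool_rot: [3.139, 0.002, -0.198]
contact_force: [0.4, -0.5, -3.6]
opening: 0.0177
grip_force: 20.0
time: 6.2
tool_pos: [0.5575, 0.1603, 0.0825]
tool_rot: [3.14, 0.004, -0.193]
contact_force: [-1.3, 0.6, -2.6]
opening: 0.0183
grip_force: 20.0
t 6.2 pos [0.5575 0.1603 0.0825] rot [ 3.14   0.004 -0.193] F [-1.3  0.6 -2.6] op 0.0183 | shift [0.001  0.0021 0.02  ] turn 0.002 n 0.02
```

View pics/p.png

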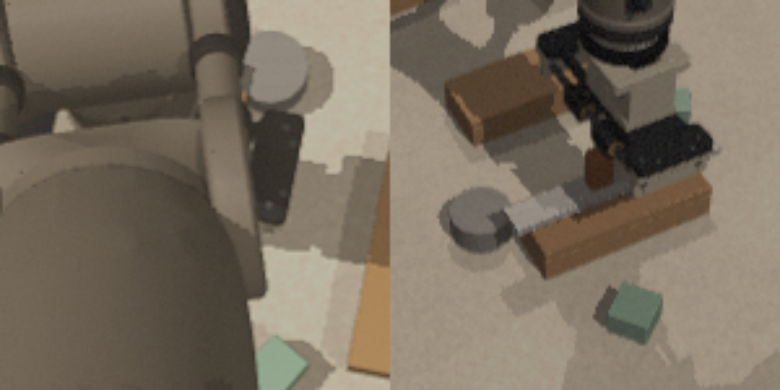

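The bar hangs over the lower blank (right half, about (580,195)), centred and level, clear above the tin at (480,215). Lowering it in small steps.

```bash
python3 -m jog '[[[-1,0,0,0.003,0],[-1,0,0,0.006,0],[-1,0,0,0.009,0],[-1,0,0,0.011,0],[-1,0,0,0.012,0]]]'|grep -E "pos|force"
python3 -m jog '[[[-1,0,0,0.001,0],[-1,0,0,0.002,0],[-1,0,0,0.003,0],[-1,0,0,0.003,0]]]'|grep -E "pos|force"
python3 -m jog '[[[-1,0,0,0.001,0],[-1,0,0,0.002,0],[-1,0,0,0.002,0]]]'|grep -E "pos|force"
```

```text
tool_pos: [0.5589, 0.1605, 0.0724]
contact_force: [0.8, 0.3, -3.6]
grip_force: 20.0
tool_pos: [0.559, 0.1605, 0.0695]
contact_force: [0.5, 0.1, -2.2]
grip_force: 20.0
tool_pos: [0.559, 0.1605, 0.0675]
contact_force: [0.7, -0.1, -2.3]
grip_force: 20.0
```

```bash
python3 -m jog '[[[-1,0,0,0.0005,0],[-1,0,0,0.001,0],[-1,0,0,0.001,0]]]'|grep -E "pos|contact_force"
python3 -m jog '[[[-1,0,0,0.0005,0],[-1,0,0,0.001,0],[-1,0,0,0.001,0]]]'|grep -E "pos|contact_force"
python3 -m jog '[[[-1,0,0,0.0005,0],[-1,0,0,0.001,0],[-1,0,0,0.001,0]]]'|grep -E "pos|contact_force"
python3 -m jog '[[[-1,0,0,0.0005,0],[-1,0,0,0.001,0],[-1,0,0,0.001,0]]]'|grep -E "pos|contact_force"
```

```text
tool_pos: [0.5591, 0.1605, 0.0666]
contact_force: [0.0, 0.2, -3.6]
tool_pos: [0.559, 0.1605, 0.0656]
contact_force: [0.4, 0.0, -3.2]
tool_pos: [0.5591, 0.1605, 0.0647]
contact_force: [0.4, -0.1, -1.9]
tool_pos: [0.5591, 0.1605, 0.0647]
contact_force: [-3.0, 0.3, 6.2]
```

```bash
python3 -m jog '[[[0,0,0,0,0],[0,0,0,0,0],[0,0,0,0,0],[0,0,0,0,0],[0,0,0,0,0]]]'|grep -E "pos|force|open"
python3 -m jog '[[[0,0,0,-0.015,0],[0,0,0,-0.03,0],[0,0,0,-0.045,0],[0,0,0,-0.055,0],[0,0,0,-0.06,0]]]'|grep -E "pos|contact_force|open"
python3 -m jog '[[[-1,-0.017,0,0,0],[-1,-0.034,0,0,0],[-1,-0.051,0,0,0],[-1,-0.068,0,0,0],[-1,-0.085,0,0,0]]]'|grep -E "pos|contact_force|open"
python3 - <<'E'
from h import *
b=robot.read_camera("scene")[160:310,240:390,::-1]; cv2.imwrite("pics/q.png",cv2.resize(b,None,fx=3,fy=3))
E
```

```text
tool_pos: [0.5591, 0.1605, 0.0636]
contact_force: [0.6, -0.7, -0.2]
opening: 0.0447
grip_force: 0.0
tool_pos: [0.5598, 0.1607, 0.1252]
contact_force: [0.5, 0.6, 0.9]
opening: 0.0455
tool_pos: [0.4746, 0.1769, 0.1232]
contact_force: [0.4, 0.2, 0.1]
opening: 0.0172
```

View pics/q.png

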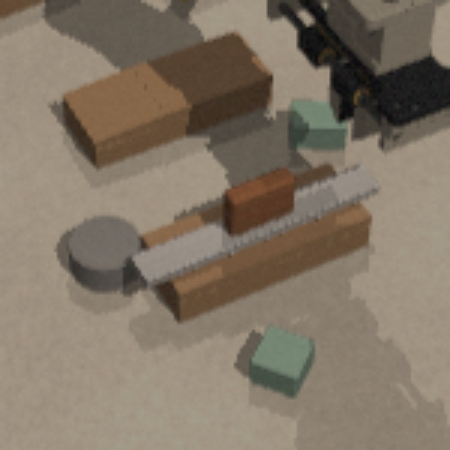

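The straightedge lies level along the blank, grip at (260,200), and the hand is clear. Pressing the near end now.

```bash
python3 -m jog '[[[-1,0,0,0.012,0],[-1,0,0,0.024,0],[-1,0,0,0.036,0],[-1,0,0,0.048,0],[-1,0,0,0.058,0]]]'|grep -E "pos|contact_force|open"
python3 -m jog '[[[-1,0,0,0.002,0],[-1,0,0,0.004,0],[-1,0,0,0.004,0],[-1,0,0,0.004,0]]]'|grep -E "pos|contact_force|open"
python3 -m jog '[[[-1,0,0,0.001,0],[-1,0,0,0.002,0],[-1,0,0,0.002,0]]]'|grep -E "pos|contact_force"
```

```text
tool_pos: [0.4756, 0.1767, 0.0646]
contact_force: [-0.3, 0.6, 0.4]
opening: 0.0001
tool_pos: [0.476, 0.1769, 0.0621]
contact_force: [0.1, 0.2, 0.5]
opening: 0.0004
tool_pos: [0.4758, 0.1769, 0.0599]
contact_force: [0.4, -0.1, 1.2]
```

```bash
python3 -m jog '[[[-1,0,0,0.001,0],[-1,0,0,0.002,0],[-1,0,0,0.002,0]]]'|grep -E "pos|contact_force"
python3 -m jog '[[[-1,0,0,0.0005,0],[-1,0,0,0.001,0],[-1,0,0,0.001,0]]]'|grep -E "pos|contact_force"
python3 -m jog '[[[-1,0,0,0.0005,0],[-1,0,0,0.001,0],[-1,0,0,0.001,0]]]'|grep -E "pos|contact_force"
```

```text
tool_pos: [0.4755, 0.1768, 0.0575]
contact_force: [-0.4, 0.1, 0.2]
tool_pos: [0.4756, 0.1768, 0.0566]
contact_force: [0.2, 0.2, -0.0]
tool_pos: [0.4757, 0.1769, 0.0563]
contact_force: [-1.8, -1.0, 6.4]
```

```bash
python3 -m jog '[[[-1,0,0,0,0],[-1,0,0,0,0],[-1,0,0,0,0],[-1,0,0,0,0]]]'|grep -E "pos|contact_force"
python3 -m jog '[[[-1,0,0,0.0003,0],[-1,0,0,0.0003,0],[-1,0,0,0.0003,0],[-1,0,0,0.0003,0]]]'|grep -E "pos|contact_force"
```

```text
tool_pos: [0.4757, 0.1769, 0.0564]
contact_force: [-1.9, 0.0, 6.6]
tool_pos: [0.4757, 0.1769, 0.0563]
contact_force: [-3.2, -1.4, 9.5]
```

The near end is firm: 6 to 9 N with no dip. Now the far end.

```bash
python3 -m jog '[[[-1,0,0,-0.01,0],[-1,0,0,-0.03,0],[-1,0,0,-0.05,0],[-1,0,0,-0.065,0],[-1,0,0,-0.07,0]]]'|grep -E "pos|contact_force"
python3 -m jog '[[[-1,0.034,0,0,0],[-1,0.068,0,0,0],[-1,0.102,0,0,0],[-1,0.136,0,0,0],[-1,0.168,0,0,0]]]'|grep -E "pos|contact_force"
python3 -m jog '[[[-1,0,0,0.012,0],[-1,0,0,0.024,0],[-1,0,0,0.036,0],[-1,0,0,0.048,0],[-1,0,0,0.06,0]]]'|grep -E "pos|contact_force"
python3 -m jog '[[[-1,0,0,0.002,0],[-1,0,0,0.004,0],[-1,0,0,0.004,0]]]'|grep -E "pos|contact_force"
python3 go.py 0.642 0.144 0.0563 -0.195
```

```text
tool_pos: [0.477, 0.1772, 0.1281]
contact_force: [0.6, -1.1, 0.2]
tool_pos: [0.6419, 0.1441, 0.1249]
contact_force: [0.4, 0.2, 0.1]
tool_pos: [0.6391, 0.145, 0.0639]
contact_force: [0.6, 1.1, 0.7]
tool_pos: [0.6403, 0.1448, 0.0613]
contact_force: [-0.5, 0.1, -0.1]
t 13.52 pos [0.6403 0.1448 0.0613] rot [ 3.141  0.    -0.193] F [-0.5  0.1 -0.1] op 0.0004 | shift [0.0018 0.0005 0.005 ] turn 0.002 n 0.005
```

```bash
python3 -m jog '[[[-1,0,0,0.001,0],[-1,0,0,0.002,0],[-1,0,0,0.003,0],[-1,0,0,0.003,0]]]'|grep -E "pos|contact_force"
python3 -m jog '[[[-1,0,0,0.0005,0],[-1,0,0,0.001,0],[-1,0,0,0.001,0]]]'|grep -E "pos|contact_force"
python3 -m jog '[[[-1,0,0,0.0005,0],[-1,0,0,0.001,0],[-1,0,0,0.001,0]]]'|grep -E "pos|contact_force"
```

```text
tool_pos: [0.6406, 0.1446, 0.0586]
contact_force: [0.1, 0.2, -1.1]
tool_pos: [0.6405, 0.1446, 0.0574]
contact_force: [0.8, -0.5, -0.4]
tool_pos: [0.6406, 0.1446, 0.0564]
contact_force: [-0.6, -0.6, 0.1]
```

```bash
python3 -m jog '[[[-1,0,0,0.0005,0],[-1,0,0,0.0007,0],[-1,0,0,0.0007,0],[-1,0,0,0.0007,0]]]'|grep -E "pos|contact_force"
python3 -m jog '[[[-1,0,0,0,0],[-1,0,0,0,0],[-1,0,0,0,0],[-1,0,0,0,0]]]'|grep -E "pos|contact_force"
```

```text
tool_pos: [0.6406, 0.1446, 0.0564]
contact_force: [-1.1, -0.5, 6.1]
tool_pos: [0.6406, 0.1446, 0.0564]
contact_force: [-2.4, -0.3, 5.3]
```

The far end is firm as well: 5 to 6 N at the same height. Retreating and checking.

```bash
python3 -m jog '[[[-1,0,0,-0.01,0],[-1,0,0,-0.03,0],[-1,0,0,-0.05,0],[-1,0,0,-0.08,0],[-1,0,0,-0.11,0]]]'|grep -E "pos|contact_force"
python3 -m jog '[[[-1,-0.03,0.03,0,0],[-1,-0.06,0.06,0,0],[-1,-0.09,0.09,0,0],[-1,-0.12,0.12,0,0],[-1,-0.14,0.14,0,0]]]'|grep -E "pos|contact_force"
python3 -m jog '[[[-1,-0.02,0.03,0,0],[-1,-0.04,0.06,0,0],[-1,-0.05,0.09,0,0],[-1,-0.05,0.11,0,0],[-1,-0.05,0.11,0,0]]]'|grep -E "pos|contact_force"
python3 - <<'E'
from h import *
a=robot.read_camera("top")[90:240,200:350,::-1]; b=robot.read_camera("scene")[160:310,240:390,::-1]
cv2.imwrite("pics/f.png",cv2.resize(np.hstack([a,b]),None,fx=2.6,fy=2.6))
E
```

```text
tool_pos: [0.64, 0.1446, 0.1666]
contact_force: [0.5, 0.6, -0.5]
tool_pos: [0.4735, 0.033, 0.1661]
contact_force: [1.8, 0.2, 0.4]
tool_pos: [0.4055, -0.0669, 0.1665]
contact_force: [0.4, 0.7, 0.1]
```

View pics/f.png

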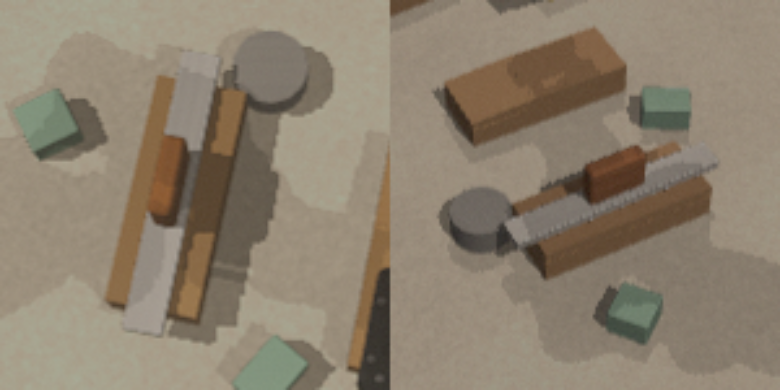

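The straightedge lies centred along the crease-free blank (left half, grip about (168,180)). The bystanders have not moved and the arm is clear.

```bash
python3 -c "
from cell import robot; print(robot.hand_in())"
```

```text
the job is handed in; nothing more can be done
None
```

The straightedge lies let go and centred on the flat blank, the one nearest where it started; both ends stayed firm when pressed (near 6–9 N, far 5–6 N), nothing else on the table was moved, and the job is handed in (no verdict was returned).

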